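Two tins from the dispenser

TASK

The soup needs exactly two green-label tins: at the dispenser that holds them, press the black paddle right down so that one tin rolls into the front tray, let it spring back so that the next tin rolls to the gate, then press and release once more. The third tin stays at the gate. Work only that paddle: do not handle or lift any tin, and leave the red-label dispenser and the things round about alone.

Things in the scene. Friction and masses are not known exactly. Their poses are not given: they have to be found in the camera images.
- rack_green: Gravity-feed dispenser of the green-label tins, fixed; pale wooden cheeks, lane falling 10 degrees to a lipped tray at its -x end. Spans x -172 to 154 mm, y +-46 mm. Origin on the worktop on the lane's centre line; x points up the lane to the rear. Rocker pin at x -13, z 132 mm. Tin axes: at the gate x -4 mm, the next 57 mm apart behind it, in the tray x -138 and -81 mm. Turned up to 15 degrees.
- green_lever (a joint): Rocker of the green-label dispenser, rad: 0 at rest (gate down), 0.48 with the paddle down on its stop. The rear paddle lifts the gate roller at the front (tin freed in the last eighth) and drops a stop roller behind that tin: one full press, one tin. Springs back when freed, 4 to 7 N. Tins roll to tray or gate in about 1 s.
- green_press (a point): Point to press on top of the green-label dispenser's paddle, a black ribbed plate 56 mm long (fore and aft), 44 mm wide; on the centre line, 12 mm behind the plate's middle; moves with it. At rest 176 mm above the worktop, 60 mm behind the dispenser's origin, plate rising 14 degrees to the rear. A fingertip going straight down there meets the stop about 34 mm lower (plate then falls 14 degrees to the rear).
- green_1: Food tin with a green-and-white printed label, lying across the lane, 57 mm diameter, 72 mm long, about 0.18 kg; number 1 from the gate at the start. Origin at the centre of its end at the dispenser's +y side (turns with the tin as it rolls); its own z runs along the tin's axis.
- green_2: Food tin with a green-and-white printed label, lying across the lane, 57 mm diameter, 72 mm long, about 0.18 kg; number 2 from the gate at the start. Origin at the centre of its end at the dispenser's +y side (turns with the tin as it rolls); its own z runs along the tin's axis.
- green_3: Food tin with a green-and-white printed label, lying across the lane, 57 mm diameter, 72 mm long, about 0.18 kg; number 3 from the gate at the start. Origin at the centre of its end at the dispenser's +y side (turns with the tin as it rolls); its own z runs along the tin's axis.
- rack_red: Gravity-feed dispenser of the red-label tins, fixed; pale wooden cheeks, lane falling 10 degrees to a lipped tray at its -x end. Spans x -172 to 154 mm, y +-46 mm. Origin on the worktop on the lane's centre line; x points up the lane to the rear. Rocker pin at x -13, z 132 mm. Tin axes: at the gate x -4 mm, the next 57 mm apart behind it, in the tray x -138 and -81 mm. Turned up to 15 degrees.
- red_lever (a joint): Rocker of the red-label dispenser, rad: 0 at rest (gate down), 0.48 with the paddle down on its stop. The rear paddle lifts the gate roller at the front (tin freed in the last eighth) and drops a stop roller behind that tin: one full press, one tin. Springs back when freed, 4 to 7 N. Tins roll to tray or gate in about 1 s.
- red_press (a point): Point to press on top of the red-label dispenser's paddle, a black ribbed plate 56 mm long (fore and aft), 44 mm wide; on the centre line, 12 mm behind the plate's middle; moves with it. At rest 176 mm above the worktop, 60 mm behind the dispenser's origin, plate rising 14 degrees to the rear. A fingertip going straight down there meets the stop about 34 mm lower (plate then falls 14 degrees to the rear).
- red_1: Food tin with a red label with a white band and thin yellow lines, lying across the lane, 57 mm diameter, 72 mm long, about 0.18 kg; number 1 from the gate at the start. Origin at the centre of its end at the dispenser's +y side (turns with the tin as it rolls); its own z runs along the tin's axis.
- red_2: Food tin with a red label with a white band and thin yellow lines, lying across the lane, 57 mm diameter, 72 mm long, about 0.18 kg; number 2 from the gate at the start. Origin at the centre of its end at the dispenser's +y side (turns with the tin as it rolls); its own z runs along the tin's axis.
- red_3: Food tin with a red label with a white band and thin yellow lines, lying across the lane, 57 mm diameter, 72 mm long, about 0.18 kg; number 3 from the gate at the start. Origin at the centre of its end at the dispenser's +y side (turns with the tin as it rolls); its own z runs along the tin's axis.
- green_gate_roller: White gate roller of the green-label dispenser, 10 mm thick, 66 mm long, across the lane in front of the first tin, at the lower front end of the rocker; origin at its middle, y along it. Do not touch it.
- mug: Orange mug, 81 mm across, 101 mm high, stands beside the work; origin under its middle. Leave alone.
- pepper_mill: Brown wooden pepper mill, 58 mm across, 170 mm high; origin under its middle. Leave alone.
- salt_shaker: Salt shaker with grey cap, 44 mm across, 90 mm high; origin under its middle. Leave alone.
- lemon: Lemon, 72 x 57 x 58 mm, lying on the worktop; origin under its middle. Leave alone.

How it is judged:
By the outcome, as a careful person would: the job done as asked, in the order asked, and still so for the second after the job is handed in, with the robot touching nothing.
It also fails if it takes over 48 s, if anything falls off the work surface, if the arm or the gripper's body presses on something with over 40 N, if the wrist force passes 120 N, or if a joint passes its speed limit or range.

ROBOT

A 6-joint arm with a two-finger parallel gripper is mounted at the origin on the work surface; the furniture and walls round the work are solid. World frame = base frame: x ahead of the robot, y to its left, z up, the work surface at z = 0. Lengths are in mm, angles in rad, forces in N, time in s.
With the tool pointing down it reaches from about 400 to 925 mm from the base axis. Payload 12.5 kg.
Tool frame: the origin (TCP) lies midway between the tips of the shut fingers; the grasp point (between the pads) lies 19 mm behind it; z points along the fingers, y is the line along which they close (so a half turn about z gives the same grasp; the last joint's range is limited). The gripper opens to 95 mm and grips with 3 to 60 N. Pads are 20 mm wide; open, the fingers measure 119 mm over their backs; the gripper's body (75 mm by 180 mm) begins 59 mm behind the grasp point.
Start: joints at [-1.321, 0.491, 1.559, -0, 1.092, -0.106], TCP at [217.737, -585.868, 181.361] pointing down, gripper open.
Joint ranges: [-3.1, 3.1], [-0.84, 2.19], [0.05, 2.79], [-1.13, 4.28], [0.06, 2.93], [-2.69, 2.69]. Speed limits (rad/s): [2.22, 2.22, 2.79, 3.14, 3.14, 3.14].

INTERFACE

Orientations are given as [roll, pitch, yaw] about the fixed x, y, z axes, in that order (R = Rz(yaw) Ry(pitch) Rx(roll)).
In Python, from cell import state, viewer, env, models gives the robot as it stands. The module is installed in compiled form; this text tells all that it offers.
- The arm moves only by the tool arm_command, never from a script. Its argument "rows" is a list of rows, each a list of 2 entries, a list of its own where there are three numbers: the shift along the tool's x, y, z normalised to -1 to 1, where 1 is 0.25 m, then the turn about the tool's z normalised to -1 to 1, where 1 is pi rad. A call has exactly 5 rows; each row shifts and turns the commanded pose from where the row before left it, along the tool's axes as they then stand; what a row does not reach is not made up. A row lasts 1/10 s, in which the tool goes at most 50 mm and 8.59 degrees, less where a joint would pass 70% of its speed; a pose out of reach is approached as far as the arm can. A call with a number of a shift or a turn outside -1 to 1 is refused whole. A call with a gripper value outside its range is refused whole. "claw" is the opening, from 0 (shut) to 1 (fully open), set as the call begins (left out, the last holds). The fingers move at their own pace and stop on an object; the grip force is fixed at half the most. Time passes only in rows, so rows that do not move let the fingers close, or fill a call up. It gives the time, the measured TCP pose, the force, the opening and the grip force at its end, in the units of the state.
- state(): the state, without advancing time (a new reading comes with each control period).
- viewer.read_camera(name): name is "scene" or "top" or "wrist"; returns (picture, depth): 400x640x3 uint8, red, green, blue; 400x640 float32, mm along the optical axis (not along the pixel's ray), 0 where there is no reading.
- viewer.get_calibration(name): a dict with "camera_matrix" (3x3 intrinsics, pixels), "world_to_cam" (4x4, takes a point from world to camera coordinates). Camera axes: x right, y up, looking along -z (the intrinsics and any distortion apply to the point x, -y, -z); pixel columns grow to the right and rows downward; lengths in mm; the calibration is good to about 2 mm. The wrist camera is an equidistant fisheye: a pixel r from the principal point sees the ray r / f radians off the axis. A picture is of the moment at which its call begins: read the wrist's pose just before it. get_calibration takes no time and is no camera call; for the wrist camera it gives the pose at the moment of the call.
- env.job_done(): hands the job in; it is judged then, once.
Trained networks look in the newest picture that a camera, given by its name, has taken for a name from the list of things; names that differ only in an ending like _2 or _b are one class to them, and where a whole thing is asked for, a point or a joint stands for the part that bears it (a point fixed in the world has none). Each returns a list of dicts, best first, with "confidence" (0 to 1); they miss things now and then, are a little off and sometimes report something else, mostly with a low value. They report only what shows in the picture. A call takes as long as a camera call.
- models.search_frame(camera, label): "position" ([x, y, z] in mm, in world coordinates, good to about 4 mm: the middle of the surface that is visible of it).
- models.mark_of(camera, label): "position" ([x, y, z] in mm, in world coordinates, good to about 4 mm: a listed point, or the origin of a listed thing).
The state is a dict: "t": time; "joints": joint angles; "qvel": joint speeds; "tau": joint torques, N m; "eef_pos": TCP position; "tcp_rot": TCP orientation; "ft_force": force on the tool from outside, world axes, zero at the start; "moment": the same for the moment, N m; "opening": opening from 0.0 (shut) to 1.0 (fully open); "grip_force": force on a finger pad.
Only numpy, scipy, OpenCV 4.12 (cv2) and the standard library are available. Lean on these libraries where they do the work, as an engineer would, in place of code of your own. Each camera call takes 0.05 s, during which the arm holds its last target. There are 200 camera calls.

## Working session

There is one attempt and no reset: what is moved stays moved. The work goes in short steps, Python scripts to look and compute and a tool call to move; the robot and the scene stay as the last step left them, time stands still between calls to the robot, and variables do not carry over. Pictures are saved under pics/ and viewed, at most 10 in all, crops included, and the job is handed in when it is done.

Besides the shell and the picture viewer there is one more tool, called by a JSON object that holds its "op" and its "data". arm_command: Moves the arm, as the interface text tells. Scaled input: -1 to 1 covers 0.25 m each way for a shift and pi rad each way for a turn. Its arguments: {"type":"object","properties":{"rows":{"type":"array","items":{"type":"array"}},"claw":{"type":"number"}},"required":["rows"]}

```bash
mkdir -p pics
python3 - <<'E'
from cell import state, viewer, env, models
import cv2, numpy as np
s=state();print(s)
for c in ("scene","top"):
    p,d=viewer.read_camera(c); cv2.imwrite(f"pics/{c}0.png",p[:,:,::-1])
    for l in ("green_press","rack_green","red_press","rack_red","green_1","green_gate_roller","mug","pepper_mill","salt_shaker","lemon"):
        print(c,l,[(np.round(r["position"]),round(r["confidence"],2)) for r in models.mark_of(c,l)][:3])
E
```

```text
{'t': 0.0, 'joints': array([-1.32058002e+00,  4.91593613e-01,  1.55945154e+00, -3.62989285e-05,
        1.09169725e+00, -1.05637486e-01]), 'qvel': array([-0.00047649,  0.00023831, -0.00063715,  0.00054683,  0.00034225,
        0.00058303]), 'tau': array([-1.00701440e-03, -6.12645650e+01, -2.58177173e+01,  6.91936864e-02,
        4.83012199e-02, -1.29078526e-04]), 'eef_pos': array([ 217.66388736, -585.57146058,  180.7398952 ]), 'tcp_rot': array([-3.14044592e+00, -8.92174489e-05,  3.55870495e-01]), 'ft_force': array([-0.11155056, -0.16131519,  0.18054953]), 'moment': array([ 0.02683106, -0.00418338, -0.02667492]), 'grip_force': 0.0, 'opening': 0.9994388916759496}
scene green_press [(array([606., 212., 173.]), 0.68)]
scene rack_green [(array([543., 196.,  -2.]), 0.71)]
scene red_press [(array([ 558., -188.,  175.]), 0.63)]
scene rack_red [(array([ 493., -192.,   -1.]), 0.93)]
scene green_1 [(array([646., 259., 101.]), 0.86), (array([533., 230.,  77.]), 0.71), (array([587., 250.,  90.]), 0.63)]
scene green_gate_roller [(array([512., 188.,  92.]), 0.48)]
scene mug [(array([386., 410.,  -3.]), 0.63)]
scene pepper_mill [(array([569., 382.,  -2.]), 0.62)]
scene salt_shaker []
scene lemon [(array([275., 277.,   1.]), 0.66), (array([573., 381.,  -4.]), 0.52)]
top green_press [(array([606., 210., 172.]), 0.83), (array([ 598., -152.,   95.]), 0.31)]
top rack_green [(array([547., 196.,   2.]), 0.81)]
top red_press [(array([ 551., -192.,  174.]), 0.73)]
top rack_red []
top green_1 [(array([648., 256.,  97.]), 0.84), (array([536., 228.,  79.]), 0.64), (array([583., 245.,  87.]), 0.45)]
top green_gate_roller [(array([511., 184.,  92.]), 0.51)]
top mug []
top pepper_mill [(array([575., 376.,  -3.]), 0.74)]
top salt_shaker [(array([ 576., -353.,    1.]), 0.52), (array([ 490., -192.,    1.]), 0.3)]
top lemon [(array([278., 277.,   1.]), 0.8), (array([ 556., -194.,  177.]), 0.59)]
```

View pics/scene0.png

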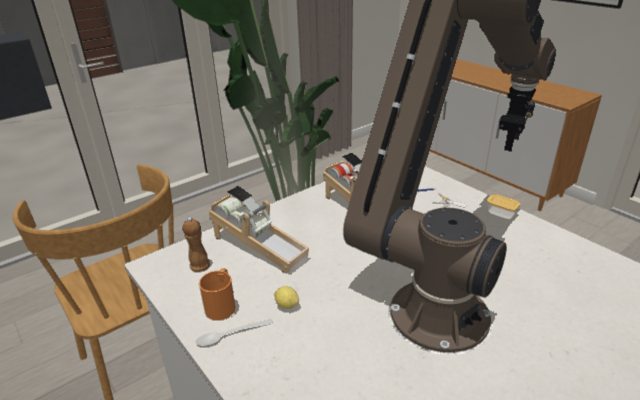

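View pics/top0.png

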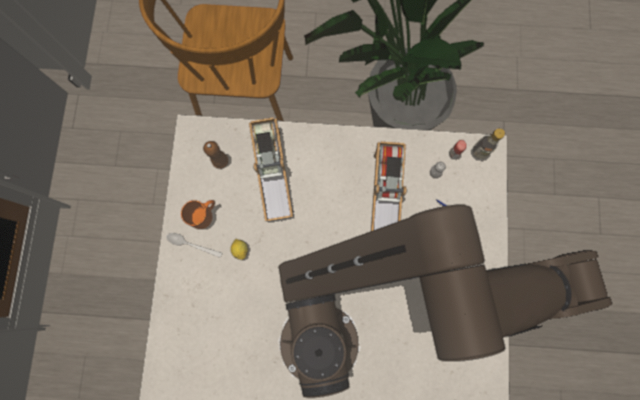

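The scene view shows the green rack at about (255,225) px and the top view at (270,170), with the mug, mill and lemon to its left. The red rack is at (390,185) in the top view. The press point is near (605,211,173) and the lane yaw is about 14°. I'll shut the gripper, rise, then cross over.

{"op": "arm_command", "data": {"rows": [[[0, 0, -0.16], 0.035], [[0, 0, -0.18], 0], [[0, 0, -0.16], 0], [[0.114, -0.135, 0], 0], [[0.114, -0.135, 0], 0]], "claw": 0}}

```text
t: 1.6
eef_pos: [256.6, -506.1, 307.1]
tcp_rot: [3.14, -0.0, 0.244]
ft_force: [1.3, -0.7, -0.8]
opening: 0.635
grip_force: 0.0
```

{"op": "arm_command", "data": {"rows": [[[0.114, -0.135, 0], 0], [[0.114, -0.135, 0], 0], [[0.114, -0.135, 0], 0], [[0.114, -0.135, 0], 0], [[0.114, -0.135, 0], 0]]}}

```text
t: 2.1
eef_pos: [354.1, -306.5, 306.5]
tcp_rot: [3.141, -0.0, 0.246]
ft_force: [0.2, 0.6, 0.3]
opening: 0.212
grip_force: 0.0
```

{"op": "arm_command", "data": {"rows": [[[0.114, -0.135, 0], 0], [[0.114, -0.135, 0], 0], [[0.114, -0.135, 0], 0], [[0.114, -0.135, 0], 0], [[0.114, -0.135, 0], 0]]}}

```text
t: 2.6
eef_pos: [451.3, -108.0, 306.6]
tcp_rot: [3.141, -0.001, 0.246]
ft_force: [-0.1, -0.6, -0.4]
opening: 0.002
grip_force: 0.0
```

{"op": "arm_command", "data": {"rows": [[[0.114, -0.135, 0], 0], [[0.114, -0.135, 0], 0], [[0.114, -0.135, 0], 0], [[0.114, -0.135, 0], 0], [[0.114, -0.135, 0], 0]]}}

```text
t: 3.1
eef_pos: [548.5, 90.4, 306.5]
tcp_rot: [3.141, -0.0, 0.246]
ft_force: [1.3, -0.2, 0.6]
opening: 0.007
grip_force: 0.0
```

```bash
cat > h.py <<'E'
from cell import state, viewer, env, models
import cv2, numpy as np
def look(n):
    for c in ("wrist","top","scene"):
        p,d=viewer.read_camera(c); cv2.imwrite(f"pics/{c}{n}.png",p[:,:,::-1])
        for l in ("green_press","rack_green","green_1","green_gate_roller"):
            print(c,l,[(np.round(r["position"]),round(r["confidence"],2)) for r in models.mark_of(c,l)][:5])
    s=state();print(s["t"],s["eef_pos"],s["ft_force"])
E
python3 -c "from h import *;look(1)"
```

```text
wrist green_press [(array([605., 212., 180.]), 0.8)]
wrist rack_green [(array([552., 196.,   3.]), 0.82), (array([ 543., -150.,   86.]), 0.59)]
wrist green_1 [(array([645., 259.,  98.]), 0.64), (array([ 544., -154.,   87.]), 0.33)]
wrist green_gate_roller [(array([514., 193.,  89.]), 0.63)]
top green_press [(array([606., 211., 173.]), 0.59)]
top rack_green [(array([550., 199.,   1.]), 0.82)]
top green_1 [(array([582., 245.,  86.]), 0.6), (array([644., 257.,  97.]), 0.56)]
top green_gate_roller [(array([ 495., -192.,    1.]), 0.33)]
scene green_press [(array([607., 214., 173.]), 0.97)]
scene rack_green []
scene green_1 [(array([646., 257.,  98.]), 0.9), (array([589., 245.,  87.]), 0.64), (array([533., 230.,  76.]), 0.6)]
scene green_gate_roller [(array([511., 188.,  92.]), 0.5)]
3.85 [548.0082955   88.27348686 306.38362404] [ 0.25281738 -0.48653505  0.01565913]
```

View pics/wrist1.png

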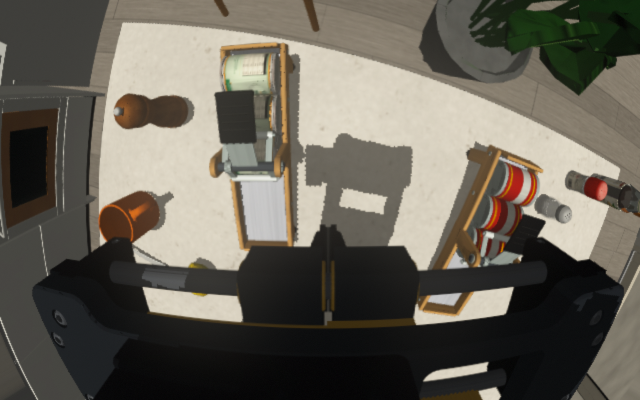

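The wrist view shows the black paddle at (236,117) px with a green tin behind it, and the way to it is clear. All three cameras agree on the press point, about (606,212,174). I'll move over it.

{"op": "arm_command", "data": {"rows": [[[0.086, -0.106, 0], 0], [[0.086, -0.106, 0], 0], [[0.086, -0.106, 0], 0], [[0.086, -0.106, 0], 0], [[0, 0, 0.16], 0]]}}

```text
t: 4.35
eef_pos: [608.5, 215.9, 269.6]
tcp_rot: [-3.141, -0.009, 0.248]
ft_force: [0.7, -1.1, 0.2]
opening: 0.004
grip_force: 0.0
```

{"op": "arm_command", "data": {"rows": [[[0, 0, 0.14], 0], [[0, 0, 0.1], 0], [[0, 0, 0], 0], [[0, 0, 0], 0], [[0, 0, 0], 0]]}}

```text
t: 4.85
eef_pos: [606.4, 212.4, 208.1]
tcp_rot: [3.141, -0.003, 0.246]
ft_force: [0.6, 0.3, -0.1]
opening: 0.005
grip_force: 0.0
```

```bash
python3 -c "from h import *;look(2)"
```

```text
wrist green_press [(array([608., 211., 182.]), 0.58)]
wrist rack_green [(array([571., 376.,   3.]), 0.21)]
wrist green_1 [(array([646., 260.,  96.]), 0.89), (array([593., 241.,  91.]), 0.8)]
wrist green_gate_roller []
top green_press []
top rack_green []
top green_1 []
top green_gate_roller []
scene green_press [(array([606., 211., 176.]), 0.71), (array([589., 247.,  88.]), 0.51)]
scene rack_green [(array([542., 198.,  -0.]), 0.93), (array([385., 408.,  -2.]), 0.38)]
scene green_1 [(array([590., 245.,  89.]), 0.69), (array([648., 256.,  97.]), 0.6), (array([534., 230.,  77.]), 0.54)]
scene green_gate_roller [(array([513., 189.,  91.]), 0.42), (array([572., 378.,  -3.]), 0.16)]
5.6 [605.64681815 212.30342715 206.2651162 ] [ 0.05232547 -0.76915675  0.32687656]
```

View pics/wrist2.png

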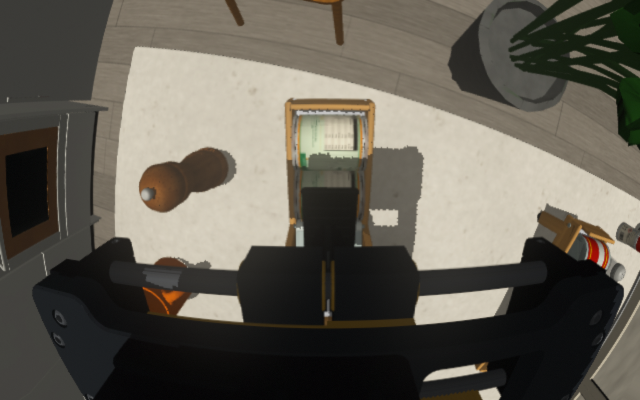

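The paddle is centred under the shut fingers in the wrist view, at (330,215) px. Pressing.

{"op": "arm_command", "data": {"rows": [[[0, 0, 0.05], 0], [[0, 0, 0.05], 0], [[0, 0, 0.05], 0], [[0, 0, 0.04], 0], [[0, 0, 0.03], 0]]}}

```text
t: 6.1
eef_pos: [605.3, 212.2, 149.8]
tcp_rot: [3.142, 0.001, 0.246]
ft_force: [-0.1, -0.2, 0.0]
opening: 0.004
grip_force: 0.0
```

{"op": "arm_command", "data": {"rows": [[[0, 0, 0.02], 0], [[0, 0, 0.008], 0], [[0, 0, 0], 0], [[0, 0, 0], 0], [[0, 0, 0], 0]]}}

```text
t: 6.6
eef_pos: [605.7, 212.3, 144.6]
tcp_rot: [3.142, -0.0, 0.246]
ft_force: [0.2, 0.2, -0.1]
opening: 0.002
grip_force: 0.0
```

Zero force at z 145 is odd, so I'll look before pressing further.

Run:
```python
from h import *
look(3)
w=cv2.imread("pics/wrist3.png"); s=cv2.imread("pics/scene3.png")
cv2.imwrite("pics/c3.png",np.hstack([cv2.resize(w[80:320,220:440],(390,426)),cv2.resize(s[150:290,180:320],(410,426),interpolation=cv2.INTER_CUBIC)]))
```

```text
wrist green_press [(array([607., 212., 175.]), 0.82)]
wrist rack_green []
wrist green_1 [(array([591., 244.,  86.]), 0.61), (array([642., 260.,  96.]), 0.57)]
wrist green_gate_roller []
top green_press []
top rack_green []
top green_1 []
top green_gate_roller []
scene green_press [(array([606., 215., 173.]), 0.68)]
scene rack_green [(array([545., 196.,  -3.]), 0.87)]
scene green_1 [(array([646., 256.,  98.]), 0.91), (array([590., 248.,  85.]), 0.51), (array([530., 228.,  76.]), 0.5), (array([607., 212., 170.]), 0.31)]
scene green_gate_roller [(array([510., 188.,  89.]), 0.58)]
7.35 [605.6773621  212.29146263 144.30081857] [0.72125665 0.35316691 0.5026373 ]
```

View pics/c3.png

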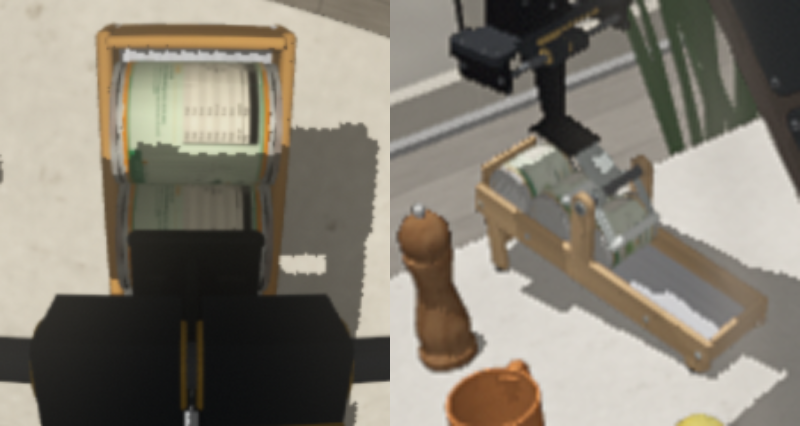

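The scene crop shows the paddle still at rest, with the fingertips ending about at its rear corner. The tip's real position therefore doesn't match the reported TCP, so I'll measure the fingers with depth.

```bash
cat >> h.py <<'E'
def cloud(c):
    p,d=viewer.read_camera(c); k=viewer.get_calibration(c); K=k["camera_matrix"]; T=np.linalg.inv(k["world_to_cam"])
    v,u=np.mgrid[:400,:640]
    P=np.stack([(u-K[0,2])/K[0,0]*d,-(v-K[1,2])/K[1,1]*d,-d,np.ones_like(d)],-1)@T.T
    P[d==0]=np.nan
    return p,P[...,:3],k
def proj(k,X):
    q=k["world_to_cam"]@np.r_[X,1]; K=k["camera_matrix"]
    return K[0,0]*q[0]/-q[2]+K[0,2], K[1,1]*-q[1]/-q[2]+K[1,2]
E
python3 - <<'E'
from h import *
p,P,k=cloud("scene"); s=state()
print(proj(k,s["eef_pos"]),proj(k,[606,212,174]))
X=P[150:215,215:270].reshape(-1,3); C=p[150:215,215:270].reshape(-1,3)
m=(np.abs(X[:,0]-606)<70)&(np.abs(X[:,1]-212)<60)&(X[:,2]>130)&(C.max(1)<70)
X=X[m]
for z in range(130,300,10):
    Y=X[(X[:,2]>=z)&(X[:,2]<z+10)]
    if len(Y):print(z,len(Y),Y.min(0).round(),Y.max(0).round(),np.median(Y,0).round())
cv2.imwrite("pics/s4.png",cv2.resize(p[130:230,190:310,::-1],(720,600),interpolation=cv2.INTER_NEAREST))
E
```

```text
(np.float64(237.21565931186362), np.float64(199.70770092790096)) (np.float64(236.11219395375036), np.float64(191.0270748093264))
130 11 [536. 161. 130.] [540. 181. 138.] [538. 171. 136.]
160 88 [562. 184. 161.] [612. 229. 170.] [578. 206. 167.]
170 70 [577. 190. 170.] [617. 233. 180.] [600. 217. 173.]
180 18 [590. 206. 181.] [610. 222. 190.] [597. 215. 185.]
190 24 [592. 205. 190.] [610. 222. 199.] [597. 217. 195.]
200 26 [591. 204. 200.] [611. 223. 209.] [596. 216. 205.]
210 23 [589. 200. 210.] [607. 224. 220.] [597. 216. 215.]
220 31 [589. 199. 220.] [609. 226. 230.] [596. 218. 224.]
230 31 [587. 200. 230.] [611. 226. 240.] [595. 217. 236.]
240 14 [585. 202. 241.] [601. 228. 250.] [591. 221. 243.]
250 13 [570. 212. 252.] [610. 237. 260.] [586. 234. 257.]
260 72 [560. 153. 260.] [608. 267. 270.] [573. 221. 267.]
270 92 [558. 153. 270.] [647. 271. 280.] [576. 212. 276.]
280 31 [566. 157. 280.] [598. 260. 290.] [579. 213. 288.]
290 149 [553. 156. 290.] [606. 272. 300.] [580. 232. 296.]
```

View pics/s4.png

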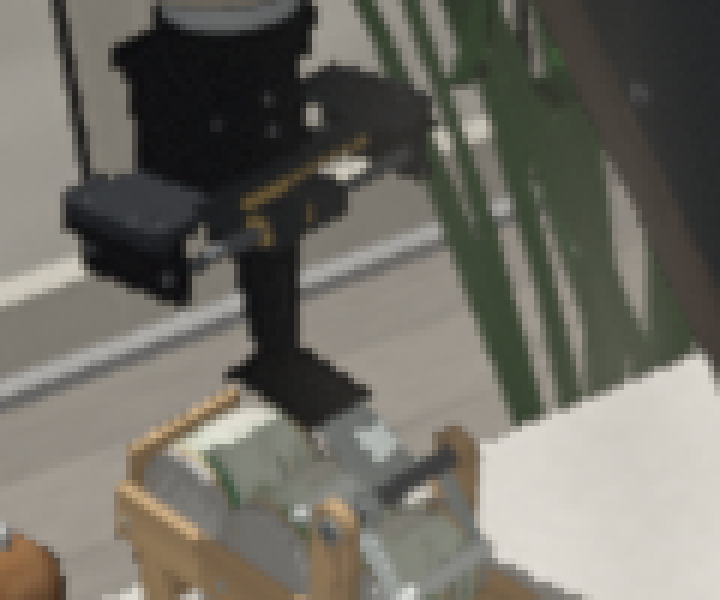

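The view shows the finger standing just on or above the plate at (275,350) px of the crop. The gripper body begins at z≈257 by depth, but TCP+78 would put it at 222. So the reported z reads about 30–35 mm low, and the tip is really around z 177, just at contact. I'll go on down in small steps, guided by force and the camera.

{"op": "arm_command", "data": {"rows": [[[0, 0, 0.016], 0], [[0, 0, 0.016], 0], [[0, 0, 0.016], 0], [[0, 0, 0], 0], [[0, 0, 0], 0]]}}

```text
t: 7.9
eef_pos: [605.2, 212.2, 131.8]
tcp_rot: [3.141, 0.001, 0.246]
ft_force: [0.1, 0.6, 0.7]
opening: 0.004
grip_force: 0.0
```

```bash
cat >> h.py <<'E'
def fing():
    p,P,k=cloud("scene"); s=state()
    print(s["t"],s["eef_pos"].round(1),s["ft_force"].round(1))
    X=P[120:230,190:310].reshape(-1,3); C=p[120:230,190:310].reshape(-1,3)
    m=(np.abs(X[:,0]-606)<70)&(np.abs(X[:,1]-212)<60)&(X[:,2]>115)&(C.max(1)<70); X=X[m]
    for z in range(120,280,10):
        Y=X[(X[:,2]>=z)&(X[:,2]<z+10)]
        if len(Y):print(z,len(Y),Y.min(0).round(),Y.max(0).round())
    for l in ("green_press","green_gate_roller","green_1"): print(l,[(r["position"].round() if hasattr(r["position"],"round") else np.round(r["position"]),round(r["confidence"],2)) for r in models.mark_of("scene",l)])
    return p
E
python3 -c "
from h import *
fing()"
```

```text
7.95 [605.1 212.1 131.9] [ 0.3 -0.5 -0. ]
130 13 [536. 159. 131.] [543. 188. 137.]
150 32 [566. 184. 155.] [610. 230. 160.]
160 102 [562. 189. 160.] [622. 237. 170.]
170 22 [591. 204. 170.] [612. 221. 179.]
180 24 [589. 203. 180.] [609. 221. 190.]
190 26 [592. 200. 190.] [608. 223. 200.]
200 31 [589. 197. 201.] [609. 226. 210.]
210 29 [588. 198. 210.] [605. 225. 220.]
220 27 [589. 202. 220.] [608. 227. 229.]
230 9 [587. 204. 231.] [591. 230. 238.]
240 21 [565. 191. 240.] [613. 240. 250.]
250 85 [560. 153. 250.] [646. 272. 260.]
260 86 [560. 158. 260.] [599. 271. 268.]
270 62 [566. 152. 274.] [639. 260. 280.]
green_press [(array([612., 213., 162.]), 0.77)]
green_gate_roller [(array([503., 184.,  97.]), 0.54)]
green_1 [(array([637., 252.,  98.]), 0.81), (array([578., 242.,  85.]), 0.68), (array([524., 226.,  76.]), 0.6)]
```

The paddle is now moving: the press point went from 173 to 162. The z offset of about 33 mm holds, and the spring force barely registers on the sensor. The stop should come at a reported z of about 110.

{"op": "arm_command", "data": {"rows": [[[0, 0, 0.02], 0], [[0, 0, 0.02], 0], [[0, 0, 0.02], 0], [[0, 0, 0.008], 0], [[0, 0, 0], 0]]}}

```text
t: 8.6
eef_pos: [606.8, 212.6, 115.7]
tcp_rot: [3.142, -0.003, 0.246]
ft_force: [3.4, 0.8, 2.1]
opening: 0.003
grip_force: 1.9
```

```bash
python3 -c "
from h import *
fing()"
```

```text
8.65 [606.5 212.5 115.7] [3.5 1.7 3.3]
120 1 [539. 162. 130.] [539. 162. 130.]
130 11 [537. 160. 132.] [541. 184. 137.]
140 79 [576. 185. 140.] [627. 235. 150.]
150 34 [570. 194. 150.] [614. 225. 159.]
160 20 [590. 203. 160.] [610. 222. 170.]
170 25 [591. 204. 170.] [608. 222. 179.]
180 26 [591. 200. 180.] [612. 224. 190.]
190 27 [591. 200. 191.] [613. 226. 200.]
200 33 [589. 196. 200.] [614. 227. 210.]
210 14 [589. 198. 210.] [601. 227. 216.]
220 17 [568. 187. 222.] [616. 239. 230.]
230 65 [562. 171. 230.] [607. 268. 240.]
240 95 [560. 152. 240.] [644. 271. 250.]
250 29 [565. 153. 250.] [623. 259. 260.]
260 184 [554. 152. 260.] [656. 272. 270.]
270 109 [568. 155. 270.] [647. 267. 280.]
green_press [(array([619., 216., 146.]), 0.55)]
green_gate_roller [(array([497., 182., 102.]), 0.54), (array([503., 220.,  70.]), 0.16)]
green_1 [(array([585., 243.,  83.]), 0.67), (array([640., 254.,  98.]), 0.65), (array([507., 223.,  71.]), 0.58)]
```

{"op": "arm_command", "data": {"rows": [[[0, 0, 0.012], 0], [[0, 0, 0.008], 0], [[0, 0, 0], 0], [[0, 0, 0], 0], [[0, 0, 0], 0]]}}

```text
t: 9.3
eef_pos: [606.7, 212.5, 110.9]
tcp_rot: [3.142, -0.003, 0.246]
ft_force: [6.3, 2.0, 5.0]
opening: 0.007
grip_force: 3.2
```

```bash
python3 -c "
from h import *
fing()"
```

```text
9.35 [606.7 212.5 110.9] [6.  1.7 4.9]
120 1 [542. 161. 128.] [542. 161. 128.]
130 30 [536. 158. 131.] [631. 237. 140.]
140 75 [573. 184. 140.] [610. 234. 149.]
150 21 [588. 205. 150.] [612. 221. 160.]
160 21 [592. 203. 161.] [610. 224. 170.]
170 22 [590. 204. 170.] [608. 225. 180.]
180 29 [592. 202. 180.] [611. 224. 189.]
190 27 [590. 200. 190.] [613. 226. 200.]
200 28 [591. 199. 200.] [608. 227. 209.]
210 4 [585. 220. 211.] [592. 228. 219.]
220 36 [564. 182. 221.] [613. 238. 230.]
230 80 [561. 152. 230.] [648. 270. 240.]
240 69 [561. 154. 240.] [591. 248. 247.]
250 69 [557. 153. 251.] [639. 271. 260.]
260 174 [557. 152. 260.] [655. 272. 270.]
270 109 [567. 191. 270.] [613. 266. 280.]
green_press [(array([618., 216., 141.]), 0.95)]
green_gate_roller [(array([494., 181., 107.]), 0.58)]
green_1 [(array([641., 255.,  98.]), 0.73), (array([402., 198.,  50.]), 0.66), (array([582., 243.,  86.]), 0.61)]
```

Tin 1 has rolled into the tray and the next is held. I'll press the last couple of millimetres to make sure of the stop.

{"op": "arm_command", "data": {"rows": [[[0, 0, 0.008], 0], [[0, 0, 0.004], 0], [[0, 0, 0], 0], [[0, 0, 0], 0], [[0, 0, 0], 0]]}}

```text
t: 10.0
eef_pos: [607.1, 212.6, 108.7]
tcp_rot: [3.141, -0.004, 0.246]
ft_force: [4.7, 1.7, 11.4]
opening: 0.001
grip_force: 5.9
```

The vertical force rose to 11 N, so the paddle is on the stop. Releasing.

{"op": "arm_command", "data": {"rows": [[[0, 0, -0.05], 0], [[0, 0, -0.05], 0], [[0, 0, -0.05], 0], [[0, 0, -0.05], 0], [[0, 0, -0.02], 0]]}}

```text
t: 10.5
eef_pos: [606.0, 212.4, 163.9]
tcp_rot: [3.141, -0.002, 0.246]
ft_force: [-0.7, 0.2, -0.5]
opening: 0.009
grip_force: 0.0
```

{"op": "arm_command", "data": {"rows": [[[0, 0, 0], 0], [[0, 0, 0], 0], [[0, 0, 0], 0], [[0, 0, 0], 0], [[0, 0, 0], 0]]}}

```text
t: 11.0
eef_pos: [605.6, 212.3, 161.9]
tcp_rot: [3.142, 0.001, 0.246]
ft_force: [-0.2, -0.4, -0.2]
opening: 0.005
grip_force: 0.0
```

{"op": "arm_command", "data": {"rows": [[[0, 0, 0], 0], [[0, 0, 0], 0], [[0, 0, 0], 0], [[0, 0, 0], 0], [[0, 0, 0], 0]]}}

```text
t: 11.5
eef_pos: [605.7, 212.3, 162.3]
tcp_rot: [3.141, -0.0, 0.246]
ft_force: [-0.1, 0.4, 0.2]
opening: 0.005
grip_force: 0.0
```

```bash
python3 -c "
from h import *
p=fing()
cv2.imwrite('pics/s5.png',cv2.resize(p[130:280,180:330,::-1],(600,600),interpolation=cv2.INTER_CUBIC))"
```

```text
11.55 [605.7 212.3 162.4] [-0.1 -0.2 -0.5]
130 8 [536. 162. 132.] [545. 176. 138.]
160 73 [563. 184. 161.] [610. 226. 170.]
170 108 [574. 189. 170.] [622. 235. 180.]
180 1 [613. 227. 180.] [613. 227. 180.]
190 7 [593. 209. 194.] [608. 218. 200.]
200 20 [591. 201. 200.] [608. 220. 210.]
210 24 [589. 200. 210.] [607. 223. 220.]
220 24 [590. 203. 220.] [609. 223. 229.]
230 28 [591. 203. 230.] [609. 224. 239.]
240 31 [591. 199. 240.] [611. 225. 250.]
250 27 [590. 200. 250.] [613. 226. 260.]
260 12 [587. 203. 260.] [598. 230. 270.]
270 18 [567. 190. 271.] [608. 238. 280.]
green_press [(array([605., 210., 178.]), 0.83)]
green_gate_roller [(array([511., 188.,  91.]), 0.64)]
green_1 [(array([403., 198.,  52.]), 0.94), (array([535., 233.,  78.]), 0.68), (array([593., 244.,  89.]), 0.67)]
```

View pics/s5.png

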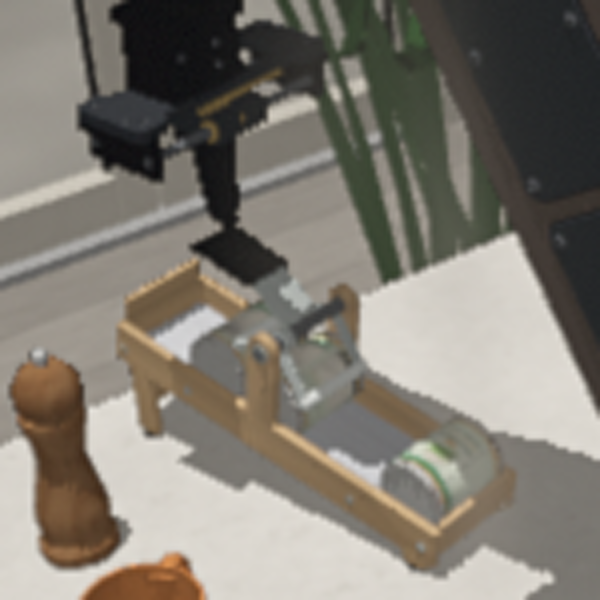

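One tin lies in the tray at (440,470), the next is at the gate at (330,380), and the paddle is back up with the finger clear. Second press, then hold.

{"op": "arm_command", "data": {"rows": [[[0, 0, 0.06], 0], [[0, 0, 0.04], 0], [[0, 0, 0.04], 0], [[0, 0, 0.04], 0], [[0, 0, 0.02], 0]]}}

```text
t: 12.2
eef_pos: [606.9, 212.6, 112.0]
tcp_rot: [3.142, -0.003, 0.246]
ft_force: [7.2, 2.5, 6.0]
opening: 0.005
grip_force: 3.7
```

{"op": "arm_command", "data": {"rows": [[[0, 0, 0.01], 0], [[0, 0, 0.006], 0], [[0, 0, 0], 0], [[0, 0, 0], 0], [[0, 0, 0], 0]]}}

```text
t: 12.7
eef_pos: [607.4, 212.7, 109.0]
tcp_rot: [3.142, -0.004, 0.246]
ft_force: [7.2, 1.8, 4.9]
opening: 0.005
grip_force: 3.5
```

{"op": "arm_command", "data": {"rows": [[[0, 0, 0], 0], [[0, 0, 0], 0], [[0, 0, 0], 0], [[0, 0, 0], 0], [[0, 0, 0], 0]]}}

```text
t: 13.2
eef_pos: [607.4, 212.7, 109.0]
tcp_rot: [3.142, -0.004, 0.246]
ft_force: [7.7, 2.1, 5.6]
opening: 0.001
grip_force: 3.5
```

```bash
python3 -c "
from h import *
fing()"|grep -v '^[12][0-9]0 '
```

```text
13.25 [607.4 212.7 109. ] [7.7 1.5 6. ]
green_press [(array([618., 215., 135.]), 0.6)]
green_gate_roller [(array([493., 183., 108.]), 0.59)]
green_1 [(array([405., 197.,  53.]), 0.94), (array([459., 217.,  64.]), 0.62), (array([585., 241.,  85.]), 0.57)]
```

Tin 2 is in the tray and tin 3 is held. I'll press a touch more to reach the stop, then release and rise clear.

{"op": "arm_command", "data": {"rows": [[[0, 0, 0.006], 0], [[0, 0, 0.002], 0], [[0, 0, 0], 0], [[0, 0, 0], 0], [[0, 0, 0], 0]]}}

```text
t: 13.9
eef_pos: [607.7, 212.8, 108.3]
tcp_rot: [3.141, -0.006, 0.246]
ft_force: [4.1, 1.9, 15.0]
opening: 0.008
grip_force: 8.2
```

{"op": "arm_command", "data": {"rows": [[[0, 0, -0.05], 0], [[0, 0, -0.05], 0], [[0, 0, -0.05], 0], [[0, 0, -0.1], 0], [[0, 0, -0.16], 0]]}}

```text
t: 14.4
eef_pos: [604.6, 212.0, 208.0]
tcp_rot: [3.142, 0.004, 0.246]
ft_force: [0.6, 0.3, 0.1]
opening: 0.003
grip_force: 0.0
```

{"op": "arm_command", "data": {"rows": [[[0, 0, -0.1], 0], [[0, 0, 0], 0], [[0, 0, 0], 0], [[0, 0, 0], 0], [[0, 0, 0], 0]]}}

```text
t: 14.9
eef_pos: [605.2, 212.2, 232.5]
tcp_rot: [3.142, 0.002, 0.246]
ft_force: [-0.7, -0.4, 0.9]
opening: 0.005
grip_force: 0.0
```

{"op": "arm_command", "data": {"rows": [[[0, 0, 0], 0], [[0, 0, 0], 0], [[0, 0, 0], 0], [[0, 0, 0], 0], [[0, 0, 0], 0]]}}

```text
t: 15.4
eef_pos: [605.6, 212.3, 233.8]
tcp_rot: [3.141, 0.0, 0.246]
ft_force: [-0.0, 0.1, -1.2]
opening: -0.001
grip_force: 0.0
```

{"op": "arm_command", "data": {"rows": [[[0, 0, 0], 0], [[0, 0, 0], 0], [[0, 0, 0], 0], [[0, 0, 0], 0], [[0, 0, 0], 0]]}}

```text
t: 15.9
eef_pos: [605.7, 212.3, 233.8]
tcp_rot: [3.141, -0.0, 0.246]
ft_force: [-0.1, -0.2, -0.8]
opening: 0.0
grip_force: 0.0
```

```bash
python3 -c "
from h import *
p=fing()
cv2.imwrite('pics/s6.png',cv2.resize(p[130:280,180:330,::-1],(600,600),interpolation=cv2.INTER_CUBIC))"|grep -v '^[12][0-9]0 '
```

```text
15.95 [605.6 212.3 233.8] [0.1 1.1 0.7]
green_press [(array([604., 210., 175.]), 0.97)]
green_gate_roller [(array([508., 187.,  88.]), 0.48)]
green_1 [(array([459., 218.,  62.]), 0.87), (array([537., 234.,  76.]), 0.68), (array([404., 199.,  52.]), 0.55)]
```

View pics/s6.png

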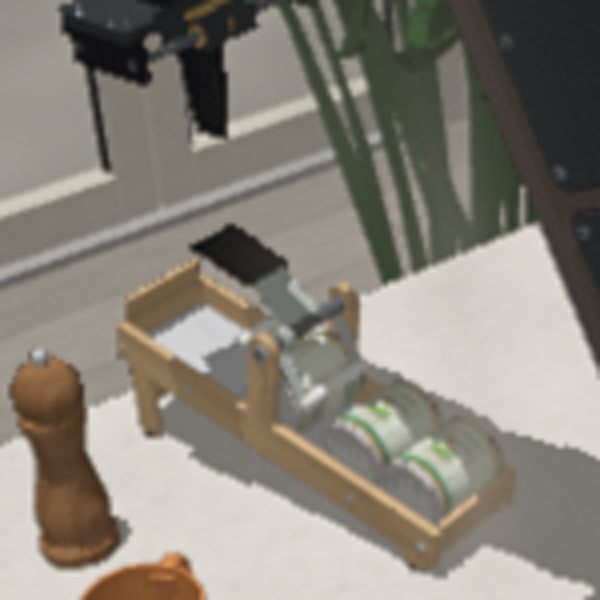

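Two tins lie in the tray at (385,420) and (450,460), and the third is at the gate at (320,370). The paddle is up and the finger is clear.

```bash
python3 -c "
from cell import env
print(env.job_done())"
```

```text
the job is handed in; nothing more can be done
None
```

Job handed in: two green-label tins are in the tray, the third waits at the gate, and the paddle is released with the arm clear; reported tool height read about 33 mm low, so I set the press depth by camera and force.

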